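# Snap the riveting hammer into its collar

### The arm

A 6-joint arm with a two-finger parallel gripper is mounted at the origin on a cart in front of the work surface, level with it; the furniture and walls round the work are solid. World frame = base frame: x ahead of the robot, y to its left, z up, the work surface at z = 0. Lengths are in mm, angles in degrees, forces in N, time in s.
With the tool pointing down it reaches from about 325 to 900 mm from the base axis. Payload 6.1 kg.
Tool frame: the origin (TCP) lies at the very end of the fingers, on their centre line; the grasp point (between the pads) lies 19 mm behind it; z points along the fingers, y is the line along which they close (so a half turn about z gives the same grasp; the last joint's range is limited). The gripper opens to 85 mm and grips with 20 to 120 N. Pads are 22 mm wide; open, the fingers measure 114 mm over their backs; the gripper's body (76 mm by 85 mm) begins 54 mm behind the grasp point. The pads swing forward as they close: fully open they stand 13 mm farther back than shut.
Start: joints at [-72.256, 12.628, 87.462, -0, 79.91, -7.225], TCP at [263.827, -566.578, 231.3] pointing down, gripper open.
Joint ranges: [-170.65, 170.65], [-52.31, 119.04], [5.05, 147.46], [-71.25, 251.25], [11.57, 151.72], [-153.62, 153.62]. Speed limits (degrees/s): [147.25, 147.25, 172.46, 180, 180, 180].

### API

Orientations are given as a 3x3 rotation matrix whose columns are the frame's x, y, z axes.
In Python, from plant import read_state, grab_frame, camera_info, sign_off gives the robot as it stands. The module is installed in compiled form; this text tells all that it offers.
- The arm moves only by the shell command python3 -m handwheel 'ROWS' [FORCE]. ROWS is JSON, a list that holds one entry, the list of rows, each a list of 7 numbers: the shift along the tool's x, y, z in m, then the turn, a rotation vector about the tool's x, y, z in rad, then the finger opening in m, from 0 to 0.0854. A call has 1 to 12 rows; each row is the pose to reach, as a shift and turn from the pose commanded when the call began, along the tool's axes at that moment; what a row does not reach only later rows make up. A row lasts 1/8 s, in which the tool goes at most 62.5 mm and 10.7 degrees, less where a joint would pass 70% of its speed; a pose out of reach is approached as far as the arm can. A call with a gripper value outside its range is refused whole. The fingers move at their own pace and stop on an object; FORCE is the grip in N (left out, the last holds). Time passes only in rows, so rows that repeat a pose let the fingers close. It gives the time, the measured TCP pose, the force, the opening and the grip force at its end, in the units of the state.
- read_state(): the state, without advancing time (a new reading comes with each control period).
- grab_frame(name): name is "scene" or "top" or "wrist"; returns the picture (400x640x3 uint8, red, green, blue); there is no depth.
- camera_info(name): a dict with "K" (3x3 intrinsics, pixels), "k1" (the pictures are not rectified: a ray, as slopes to the right and down, at radius r is drawn at 1 + k1 r^2 times it, then the intrinsics apply), "rvec" (rotation vector, rad) and "tvec" (3), from world to camera coordinates, as OpenCV has them. Camera axes: x right, y down, z forward; pixel columns grow to the right and rows downward; lengths in mm; the calibration is good to about 2 mm. A picture is of the moment at which its call begins: read the wrist's pose just before it. camera_info takes no time and is no camera call; for the wrist camera it gives the pose at the moment of the call.
- sign_off(): hands the job in; it is judged then, once.
The state is a dict: "t": time; "joints": joint angles; "joint_velocities": joint speeds; "joint_efforts": joint torques, N m; "tcp_pos": TCP position; "tool_rot": TCP orientation; "wrist_force": force on the tool from outside, world axes, zero at the start; "moment": the same for the moment, N m; "grip_width": finger opening in mm; "gripper_force": force on a finger pad.
Only numpy, scipy, OpenCV 4.12 (cv2) and the standard library are available. Lean on these libraries where they do the work, as an engineer would, in place of code of your own. Each camera call takes 0.05 s, during which the arm holds its last target. There are 200 camera calls.

### The job

Put the little riveting hammer away: lift it out of the wooden block and lower it handle-first through the collar of the grey and blue holder, feeling for the hole, then press it down until it snaps in and its head sits fully home on the orange seat, and let go. Be gentle: never push the hammer against the holder with more than about 25 N, and leave the harmonica, the eraser and the tin where they are.

Things in the scene. Friction and masses are not known exactly. Their poses are not given: they have to be found in the camera images.
- hammer: Small riveting hammer, about 0.15 kg, standing upright in the wooden block, head on top. Origin at the lower end (butt) of the handle; z runs up the handle to the head, x along the head. Wooden handle 12 mm round, tapering over its last 8 mm to a 7 mm flat butt. The steel head begins 94 mm and ends 118 mm above the origin
- head (a point): Centre of the hammer's steel head, 106 mm above the butt. The middle of the head is a block 24 mm long (x), 18 mm wide (y), 24 mm high with flat parallel sides; the whole head is 60 mm long. Grip it from above across the 18 mm, with the fingertips kept above its underside, which comes to rest on the seat
- swelling (a point): Widest place of the hammer's brass swelling, on the handle's axis 74 mm above the butt: 16 mm across, narrowing to 12 mm over 7 mm below and over 3 mm above
- block: Fixed wooden block, 56 x 56 x 60 mm, origin under its centre, with an upright blind hole 14 mm across and 55 mm deep in the middle; the hammer's butt stands on the hole's floor, 5 mm above the desk
- holder: Fixed holder: grey foot plate and aluminium frame, 108 mm high, that stands 62 mm behind the origin (+x); in front of it a blue carriage bears the collar, an upright steel tube of 20 mm bore with a round blue flange, 60 mm across and 5 mm thick, on top. Origin on the desk under the middle of the collar's travel; z up. The collar does not move in use
- collar_mid (a point): Middle of the collar's setting range, 120 mm above the desk over the holder's origin; NOT the collar itself. The bore's axis lies at x = 0 of the holder but anywhere from -14 to +14 mm along the holder's y, and the top of the flange anywhere from 16 mm below to 16 mm above this point. Neither setting is reported: find them by feel or by eye
- foot (a point): Top of the foot plate (8 mm thick) under the collar. In the bore, 14 mm below the flange's top, two sprung rollers (at the holder's +x and -x sides) grip the handle: it must be pushed down all the way with 2 to 4 N, and with about 12 N to bring the swelling past them; then the push drops, they snap in above it and draw the head down onto the seat
- seat (a joint): Sprung orange seat ring, rubbery, on top of the collar (inner diameter 21 mm, outer 58 mm), m: 0 = raised, its top 6 mm above the flange; 0.004 = fully down, its top 2 mm above the flange. 1.5 N holds it down; only a hammer head that is snapped in keeps it down
- harmonica: Finished harmonica standing on the desk, 26 x 122 x 34 mm, origin under its centre, y along its length; leave alone
- eraser: Eraser in a coloured sleeve, 23 x 56 x 13 mm, origin under its centre; leave alone
- brass_tin: Shallow round tin of brass parts, 89 mm across, 17 mm high, origin under its centre; leave alone
Things that resemble listed ones, but are neither listed nor needed, are in the scene too. There is more than one size of the hammer; the job needs the larger.

How it is judged (in metres and radians):
On the way, in this order (a step that is already met when the one before it is completed fails the run):
1. The hammer is lifted clear of the wooden block (z of hammer in the frame of block above 0.065 m), for 0.1 s.
2. The handle is through the collar, butt well below the flange (horizontal distance between hammer and holder below 0.035 m and height (world z) of hammer below 0.085 m and angle between hammer's own z axis and vertical below 0.15 rad), for 0.1 s.
At the end, for the whole second after the job is handed in: The hammer hangs in the collar, head up, snapped in: its head holds the seat at least 3 mm of its 4 mm down, the butt is within 28 mm of the holder's origin seen from above, the handle within 0.12 rad of upright, at rest and released (value of joint seat above 0.003 m and horizontal distance between hammer and holder below 0.028 m and angle between hammer's own z axis and vertical below 0.12 rad and linear speed of hammer below 0.02 m/s); the robot touches nothing.
It fails at once if The hammer and the holder press on each other with more than 40 N in all (of which the rollers' own squeeze is up to 16 N) (contact force between hammer and holder above 40 N).
It fails at once if The harmonica is moved more than 25 mm (distance of harmonica from where it was at the start of the episode above 0.025 m).
It fails at once if The eraser is moved more than 25 mm (distance of eraser from where it was at the start of the episode above 0.025 m).
It fails at once if The brass tin is moved more than 25 mm (distance of brass_tin from where it was at the start of the episode above 0.025 m).
It also fails if it takes over 72 s, if anything falls off the work surface, if the arm or the gripper's body presses on something with over 40 N, if the wrist force passes 120 N, or if a joint passes its speed limit or range.

## Working session

There is one attempt and no reset: what is moved stays moved. The work goes in short steps, Python scripts to look and compute and a shell command to move; the robot and the scene stay as the last step left them, time stands still between calls to the robot, and variables do not carry over. Pictures are saved under pics/ and viewed, at most 10 in all, crops included, and the job is handed in when it is done.

```bash
mkdir -p pics; cat > h.py <<'E'
import numpy as np,cv2
from plant import *
def cam(n):
    c=camera_info(n);R=cv2.Rodrigues(np.array(c["rvec"],float))[0];t=np.array(c["tvec"],float).ravel()
    return np.array(c["K"],float),float(c["k1"]),R,t
def ray(n,u,v,C=None):
    K,k1,R,t=C or cam(n)
    d=cv2.undistortPoints(np.array([[[u,v]]],float),K,np.array([k1,0,0,0.]))[0,0]
    return -R.T@t,R.T@np.array([d[0],d[1],1])
def onz(n,u,v,z,C=None):
    o,d=ray(n,u,v,C);return o+d*(z-o[2])/d[2]
def proj(n,P,C=None):
    K,k1,R,t=C or cam(n)
    return cv2.projectPoints(np.array(P,float).reshape(-1,1,3),cv2.Rodrigues(R)[0],t,K,np.array([k1,0,0,0.]))[0].reshape(-1,2)
def tri(obs):
    A=np.zeros((3,3));b=np.zeros(3)
    for o,d in obs:
        d=d/np.linalg.norm(d);M=np.eye(3)-np.outer(d,d);A+=M;b+=M@o
    return np.linalg.solve(A,b)
def save(n,f,crop=None,s=1):
    im=grab_frame(n);cv2.imwrite('pics/full_'+f,im[:,:,::-1])
    if crop: x,y,w,h=crop;im=im[y:y+h,x:x+w]
    cv2.imwrite('pics/'+f,cv2.resize(im,None,fx=s,fy=s,interpolation=cv2.INTER_CUBIC)[:,:,::-1]);return im
E
python3 -c "
from h import *
save('scene','s1.png',s=1.25);save('top','t1.png',s=1.25)
np.set_printoptions(precision=3,suppress=True)
for n in('scene','top'):
  K,k,R,t=cam(n);print(n,K.tolist(),k,-R.T@t,R[2])
s=read_state();print(s['t'],s['wrist_force'],s['tool_rot'])"
```

```text
scene [[402.2528986713092, 0.0, 316.6932848586437], [0.0, 402.2528986713092, 198.48618584208924], [0.0, 0.0, 1.0]] -0.04676044478972648 [ 77.593 600.114 498.046] [ 0.573 -0.705 -0.417]
top [[413.82475199129453, 0.0, 316.8527159719497], [0.0, 413.82475199129453, 202.44490862308504], [0.0, 0.0, 1.0]] 0.024739341330751383 [ 516.431  -61.019 1266.935] [ 0.091 -0.002 -0.996]
0.1 [-0.132 -0.049  0.396] [[ 0.907  0.422 -0.001]
 [ 0.422 -0.907  0.002]
 [ 0.    -0.002 -1.   ]]
```

View pics/s1.png

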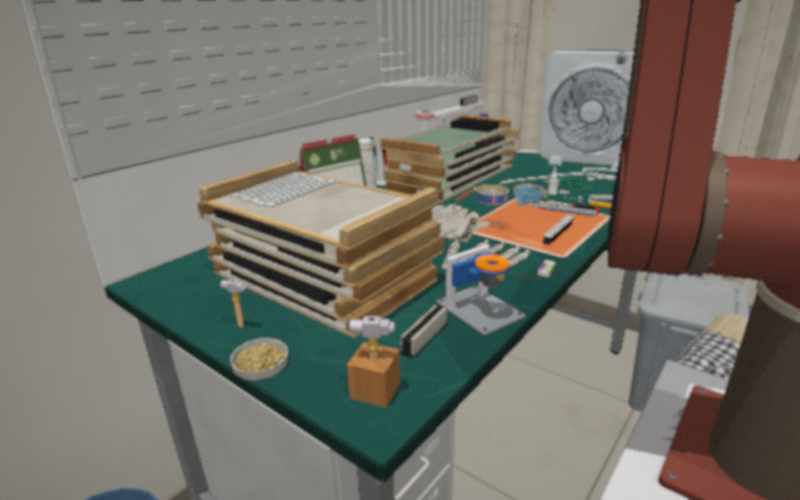

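View pics/t1.png

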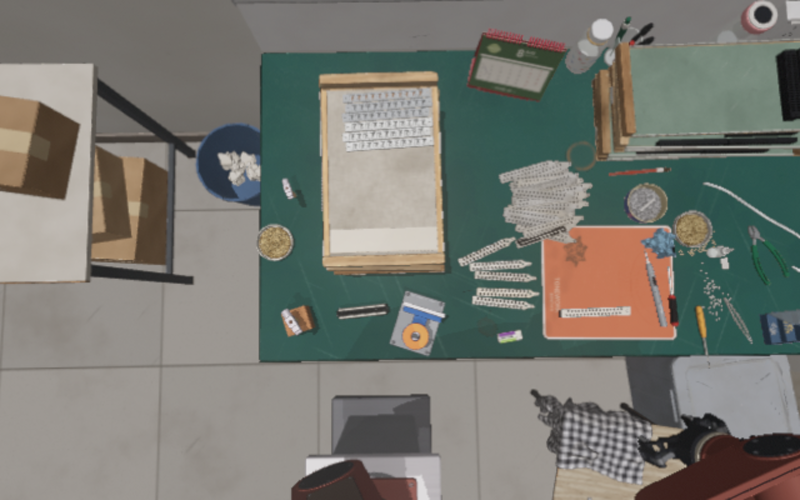

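Scene picture: the upright hammer stands in the wooden block at (372,330), with the smaller lookalike at (235,290) by the tray stack and no block. The holder is at (490,275), harmonica at (425,328), eraser at (546,268), tin at (260,358). In the top picture the candidates are the block hammer at (297,318) and the small hammer at (288,190). I choose the one in the block and check it in a close crop.

```bash
python3 -c "
from h import *
t=cv2.imread('pics/full_t1.png');s=cv2.imread('pics/full_s1.png')
a=cv2.resize(t[225:295,210:370],(800,350),interpolation=2)
b=cv2.resize(s[180:330,270:430],(0,0),fx=2.5,fy=1.65,interpolation=2)
b1=cv2.resize(s[245:325,270:340],(0,0),fx=3,fy=3,interpolation=2)
b2=cv2.resize(s[185:265,345:425],(0,0),fx=3,fy=3,interpolation=2)
o=np.zeros((595,800,3),np.uint8);o[:350]=a;o[352:592,:210]=b1;o[352:592,220:460]=b2
cv2.imwrite('pics/c1.png',o)"
```

```text
(no output)
```

View pics/c1.png

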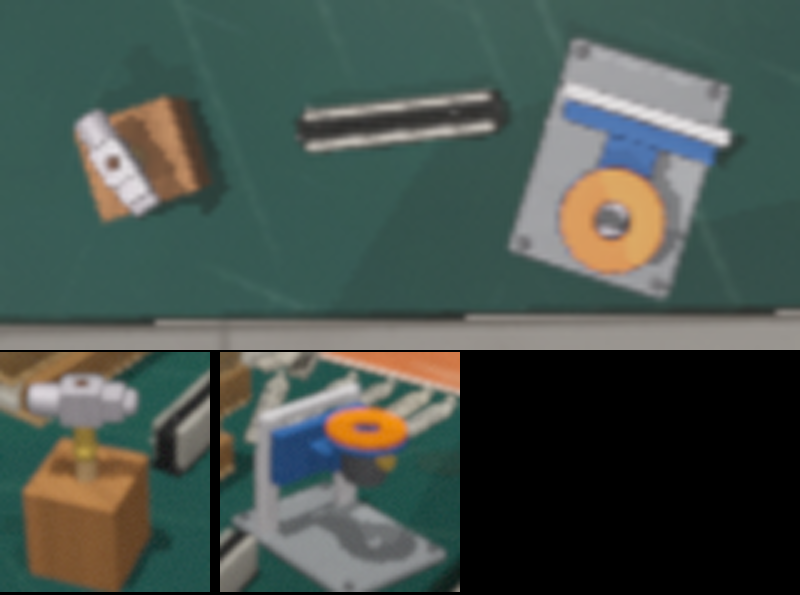

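The crop confirms the large hammer in the block: head-top centre at (113,162), i.e. full top pixel (232.6,257.4), head axis running from (90,125) to (145,207). The orange ring centre is at (612,220), i.e. full (332.4,269). Next I measure these.

```bash
cat >> h.py <<'E'
def ringmask(im,roi):
    x,y,w,h=roi;hsv=cv2.cvtColor(im[y:y+h,x:x+w],cv2.COLOR_BGR2HSV)
    m=cv2.inRange(hsv,(8,150,130),(22,255,255))
    c=max(cv2.findContours(m,cv2.RETR_EXTERNAL,cv2.CHAIN_APPROX_NONE)[0],key=cv2.contourArea)
    e=cv2.fitEllipse(cv2.convexHull(c));return (e[0][0]+x,e[0][1]+y),e[1],e[2]
E
python3 -c "
from h import *
np.set_printoptions(precision=1,suppress=True)
t=cv2.imread('pics/full_t1.png');s=cv2.imread('pics/full_s1.png')
rt=ringmask(t,(315,250,40,40));rs=ringmask(s,(375,195,40,30));print(rt,rs)
p=tri([ray('top',*rt[0]),ray('scene',*rs[0])]);print('ring',p,[proj(n,p) for n in('top','scene')])
f=lambda u,v:(210+u/5,225+v/5)
print('head',onz('top',*f(113,162),123),onz('top',*f(90,125),111),onz('top',*f(145,207),111))
hs=(270+80/3,245+(382-352)/3)
print('head tri',tri([ray('top',*f(113,162)),ray('scene',*hs)]))
for c in [(575,38),(727,88),(665,297),(512,248)]: print('foot',onz('top',*f(*c),8))
for c in [(100,220),(78,140),(172,97),(208,187)]: print('blk',onz('top',*f(*c),60))
print(onz('top',*f(305,130),34),onz('top',*f(500,110),34))
print(read_state()['tcp_pos'])
"
```

```text
Traceback (most recent call last):
  File "h.py", line 28, in ringmask
    e=cv2.fitEllipse(cv2.convexHull(c));return (e[0][0]+x,e[0][1]+y),e[1],e[2]
cv2.error: OpenCV(4.12.0) /io/opencv/modules/imgproc/src/shapedescr.cpp:361: error: (-201:Incorrect size of input array) There should be at least 5 points to fit the ellipse in function 'fitEllipseNoDirect'
```

```bash
sed -i 's/(8,150,130),(22/(5,110,110),(24/' h.py
python3 -c "
from h import *
np.set_printoptions(precision=1,suppress=True)
t=cv2.imread('pics/full_t1.png');s=cv2.imread('pics/full_s1.png')
print(cv2.cvtColor(t,cv2.COLOR_BGR2HSV)[276,332],cv2.cvtColor(s,cv2.COLOR_BGR2HSV)[212,385])
rt=ringmask(t,(315,250,40,40));rs=ringmask(s,(375,195,40,30));print(rt,rs)
p=tri([ray('top',*rt[0]),ray('scene',*rs[0])]);print('ring',p,[proj(n,p) for n in('top','scene')])
f=lambda u,v:(210+u/5,225+v/5)
print('head',onz('top',*f(113,162),123),onz('top',*f(90,125),111),onz('top',*f(145,207),111))
hs=(270+80/3,245+(382-352)/3)
print('head tri',tri([ray('top',*f(113,162)),ray('scene',*hs)]))
for c in [(575,38),(727,88),(665,297),(512,248)]: print('foot',onz('top',*f(*c),8))
for c in [(100,220),(78,140),(172,97),(208,187)]: print('blk',onz('top',*f(*c),60))
print(onz('top',*f(305,130),34),onz('top',*f(500,110),34))
print(read_state()['tcp_pos'])
"
```

```text
[ 15 147 218] [ 17 239 223]
((332.1045112609863, 268.7524642944336), (20.242168426513672, 20.43154525756836), 124.42791748046875) ((393.8273048400879, 209.9614496231079), (13.625632286071777, 26.559179306030273), 91.30453491210938)
ring [ 436.8 -103.1  111.4] [array([[332.1, 268.8]]), array([[393.7, 210. ]])]
head [472.8 169.3 123. ] [492.9 184.6 111. ] [447.4 154.  111. ]
head tri [473.7 169.6 124.9]
foot [538.7 -87.2   8. ]
foot [ 507.1 -178.7    8. ]
foot [ 383.  -138.5    8. ]
foot [413.4 -47.2   8. ]
blk [437.4 189.3  60. ]
blk [483.4 202.3  60. ]
blk [507.2 148.1  60. ]
blk [455.2 127.2  60. ]
[486.4  74.   34. ] [496.3 -41.5  34. ]
[ 263.7 -566.1  230.3]
```

```bash
python3 -m handwheel '[[[0.45,-0.52,0,0,0,-0.157,0.06],[0.45,-0.52,0,0,0,-0.157,0.06],[0.45,-0.52,0,0,0,-0.157,0.06],[0.45,-0.52,0,0,0,-0.157,0.06],[0.45,-0.52,0,0,0,-0.157,0.06],[0.45,-0.52,0,0,0,-0.157,0.06],[0.45,-0.52,0,0,0,-0.157,0.06],[0.45,-0.52,0,0,0,-0.157,0.06],[0.45,-0.52,0,0,0,-0.157,0.06],[0.45,-0.52,0,0,0,-0.157,0.06],[0.45,-0.52,0,0,0,-0.157,0.06],[0.45,-0.52,0,0,0,-0.157,0.06]]]' 30
python3 -c "
from h import *
save('wrist','w1.png',s=1.25);K,k,R,t=cam('wrist');print(K[0],k,-R.T@t,R[2]);print(proj('wrist',[[473,169,123],[473,169,60],[437,-103,111]]))
s=read_state();print(s['tcp_pos'],s['tool_rot'],s['wrist_force'])"
```

```text
t: 1.6
tcp_pos: [452.0, 98.8, 230.9]
tool_rot: [[0.826, 0.564, -0.001], [0.564, -0.826, 0.001], [-0.0, -0.001, -1.0]]
wrist_force: [-0.2, -1.2, 1.2]
grip_width: 60.1
gripper_force: 0.0
[316.26454485   0.         319.23122071] -0.03348036341938795 [515.63710234 139.47114322 372.63222609] [-0.25031866 -0.16847093 -0.95339295]
[[257.12475163 129.36785897]
 [269.49663299 124.34812301]
 [476.99998136 317.7696303 ]]
[451.8028669   96.7093392  230.73060124] [[ 8.26705551e-01  5.62633099e-01 -1.38856442e-03]
 [ 5.62633405e-01 -8.26706486e-01 -1.96531464e-04]
 [-1.25851032e-03 -6.18779077e-04 -9.99999017e-01]] [ 0.1730311   0.03785043 -0.09267495]
```

View pics/w1.png

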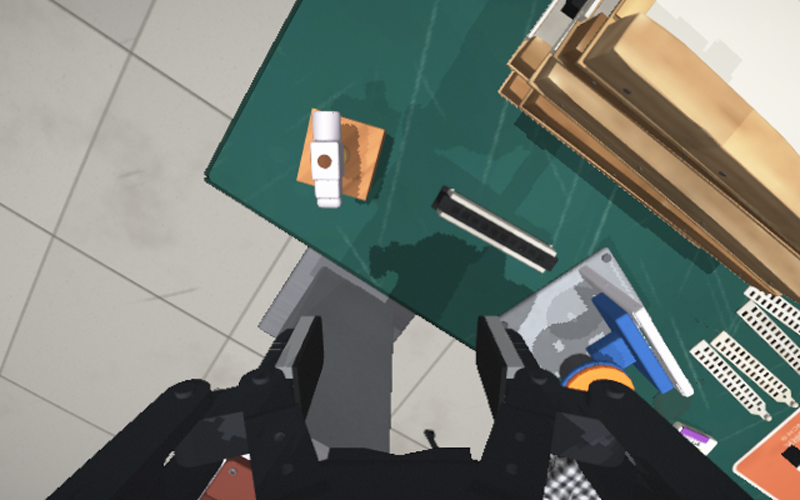

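Wrist picture: head-top wooden eye at (325,161) and head ends at (327,112) and (329,206), scaled. The ring is partly hidden at (600,380).

```bash
python3 -c "
from h import *
np.set_printoptions(precision=3,suppress=True)
q=lambda u,v,z:onz('wrist',u/1.25,v/1.25,z)
h=q(325,161,123);a=q(326.5,112,118);b=q(328.5,206,118);print(h,a,b,np.degrees(np.arctan2(*(a-b)[1::-1])))
s=read_state();R=s['tool_rot'];R=np.array(R);print(np.degrees(np.arctan2(R[1,0],R[0,0])),R.T@(h-s['tcp_pos']))"
```

```text
[474.616 167.377 123.   ] [499.381 182.362 118.   ] [450.489 151.205 118.   ] 32.507921814807446
34.23814244240334 [ 58.755 -45.519 107.685]
```

```bash
python3 -m handwheel '[[[0.0588,-0.0455,0.03,0,0,0.028,0.04],[0.0588,-0.0455,0.06,0,0,0.028,0.04],[0.0588,-0.0455,0.06,0,0,0.028,0.04],[0.0588,-0.0455,0.06,0,0,0.028,0.04]]]'
python3 -c "
from h import *
save('wrist','w2.png',(160,60,320,240),2.5);print(proj('wrist',[474.6,167.4,123]));print(read_state())"
```

```text
t: 2.15
tcp_pos: [475.9, 163.9, 172.1]
tool_rot: [[0.846, 0.534, 0.0], [0.534, -0.846, -0.0], [-0.0, 0.001, -1.0]]
wrist_force: [-0.4, -0.5, 0.7]
grip_width: 40.2
gripper_force: 0.0
[[312.84525614 227.34037277]]
{'t': 2.2, 'joints': array([ 1.00385760e+01, -1.24640370e+00,  1.08884244e+02, -2.60025440e-02,
        7.22574904e+01,  6.77879582e+01]), 'joint_velocities': array([ 0.00527103, -0.6255614 , -0.53484738,  0.02084811, -0.2992546 ,
        0.25167246]), 'joint_efforts': array([ 2.57397434e-01, -3.51332688e+01, -3.63550472e+01,  1.19586036e-02,
        3.71751760e-02, -9.03306180e-03]), 'tcp_pos': array([476.43699902, 164.01494073, 172.81374047]), 'tool_rot': array([[ 8.45647038e-01,  5.33739238e-01,  1.87422558e-03],
       [ 5.33740342e-01, -8.45648412e-01, -1.07186331e-04],
       [ 1.52772633e-03,  1.09099160e-03, -9.99998238e-01]]), 'wrist_force': array([-0.80296037,  0.35631644,  0.22737285]), 'moment': array([ 0.03131257, -0.07743054,  0.00388639]), 'gripper_force': 0.0, 'grip_width': 40.12013642326593}
```

View pics/w2.png

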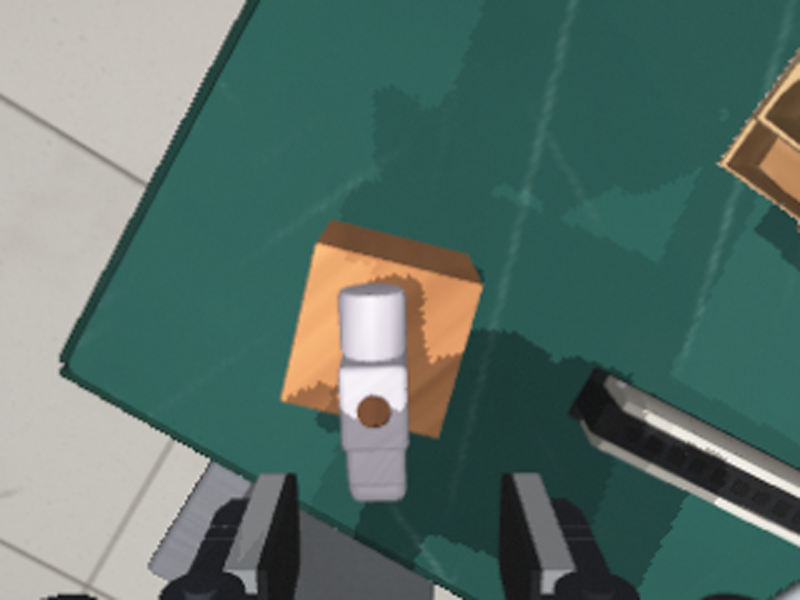

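Hammer eye at (374,410) in the crop, i.e. full (309.6,224). The fingers straddle x = 400 (320 full), and the head axis is vertical, so the grip is aligned.

```bash
python3 -c "
from h import *
np.set_printoptions(precision=2,suppress=True)
h=onz('wrist',309.6,224,123)
for i in range(3):
  s=read_state();print(h,s['tcp_pos'],np.array(s['tool_rot']).T@(h-s['tcp_pos']))
a=onz('wrist',160+372/2.5,60+290/2.5,120);b=onz('wrist',160+377/2.5,60+495/2.5,116);R=np.array(s['tool_rot']);print(R.T@(a-b))"
```

```text
[475.45 170.41 123.  ] [476.44 164.01 172.81] [ 2.5  -5.99 49.81]
[475.45 170.41 123.  ] [476.44 164.01 172.81] [ 2.5  -5.99 49.81]
[475.45 170.41 123.  ] [476.44 164.01 172.81] [ 2.5  -5.99 49.81]
[59.18 -0.66 -3.91]
```

```bash
python3 -m handwheel '[[[0.002,-0.005,0.02,0,0,0,0.04],[0.002,-0.005,0.045,0,0,0,0.04],[0.002,-0.005,0.06,0,0,0,0.04],[0.002,-0.005,0.07,0,0,0,0.04],[0.002,-0.005,0.07,0,0,0,0.04]]]'
python3 -c "
from h import *
save('wrist','w3.png',(220,160,200,150),4)
s=read_state();print(s['tcp_pos'],s['wrist_force'],s['moment'])"
```

```text
t: 2.82
tcp_pos: [474.6, 170.3, 101.2]
tool_rot: [[0.845, 0.535, -0.0], [0.535, -0.845, -0.0], [-0.0, -0.0, -1.0]]
wrist_force: [-0.9, -0.6, -0.0]
grip_width: 39.7
gripper_force: 0.0
[474.95898112 170.51054639 101.76330354] [ 0.27289389 -0.23218773  0.31947429] [ 0.02795454 -0.01850134 -0.04787103]
```

View pics/w3.png

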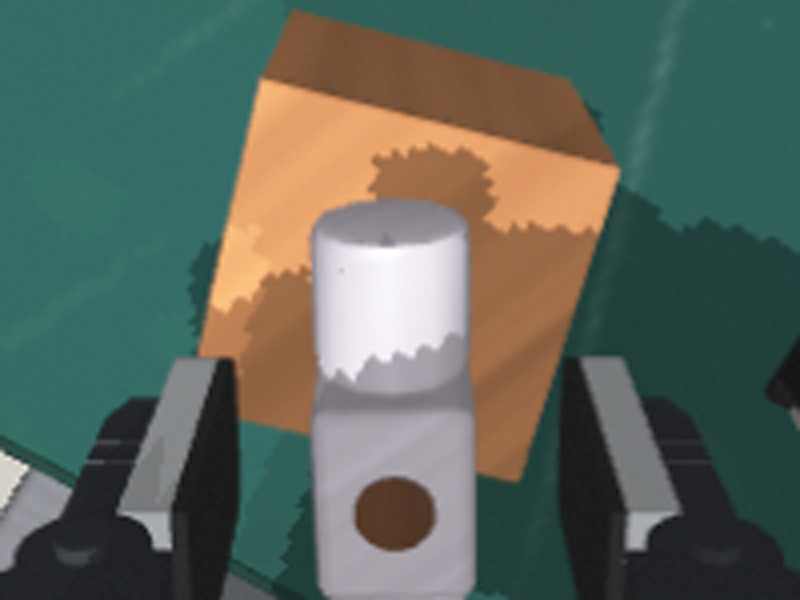

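The head sits centred between the pads: its middle is at x≈394, with pad edges at 237 and 563. Closing now.

```bash
python3 -m handwheel '[[[0,0,0,0,0,0,0.012],[0,0,0,0,0,0,0.012],[0,0,0,0,0,0,0.012],[0,0,0,0,0,0,0.012],[0,0,0,0,0,0,0.012],[0,0,0,0,0,0,0.012]]]' 60
```

```text
t: 3.62
tcp_pos: [475.3, 170.9, 102.3]
tool_rot: [[0.845, 0.535, 0.002], [0.535, -0.845, 0.0], [0.002, 0.001, -1.0]]
wrist_force: [-0.7, 0.4, 5.9]
grip_width: 16.5
gripper_force: 61.5
```

```bash
python3 -m handwheel '[[[0,0,-0.02,0,0,0,0.012],[0,0,-0.05,0,0,0,0.012],[0,0,-0.1,0,0,0,0.012],[0,0,-0.15,0,0,0,0.012],[0,0,-0.15,0,0,0,0.012],[0,0,-0.15,0,0,0,0.012]]]'
```

```text
t: 4.38
tcp_pos: [474.0, 170.5, 250.2]
tool_rot: [[0.845, 0.535, -0.001], [0.535, -0.845, -0.0], [-0.001, -0.0, -1.0]]
wrist_force: [-0.5, -0.6, -2.0]
grip_width: 16.7
gripper_force: 60.6
```

```bash
python3 -m handwheel '[[[-0.043,0.035,0,0,0,0,0.012],[-0.086,0.07,0,0,0,0,0.012],[-0.129,0.105,0,0,0,0,0.012],[-0.172,0.14,0,0,0,0,0.012],[-0.215,0.175,0,0,0,0,0.012],[-0.258,0.21,0,0,0,0,0.012],[-0.258,0.21,0,0,0,0,0.012],[-0.258,0.21,0,0,0,0,0.012],[-0.258,0.21,0,0,0,0,0.012]]]'
python3 -c "
from h import *
save('wrist','w4.png',s=1.25);print(proj('wrist',[[437,-103,111]]))
save('scene','s2.png')
s=read_state();print(s['tcp_pos'],s['wrist_force'],s['moment'])"
```

```text
t: 5.5
tcp_pos: [369.1, -143.4, 250.4]
tool_rot: [[0.844, 0.537, -0.001], [0.537, -0.844, 0.001], [-0.0, -0.002, -1.0]]
wrist_force: [-0.2, 0.7, -1.6]
grip_width: 16.8
gripper_force: 60.7
[[321.86120658 101.82206164]]
[ 369.39957024 -143.53851359  250.90195664] [ 0.24042502  0.53023234 -1.27904475] [ 0.00677941  0.02577706 -0.00986508]
```

View pics/w4.png

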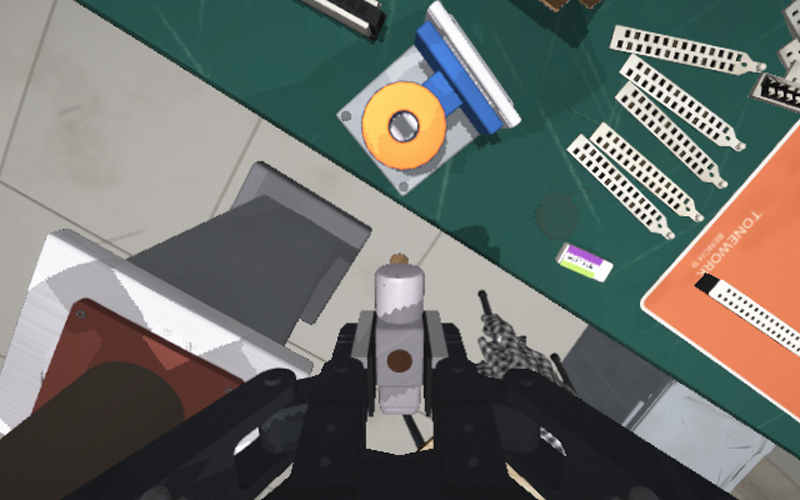

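Ring at (404,125) scaled, i.e. full (323,100), matching the prediction. The hammer is held straight, eye at (399,360) with the butt tip peeking out at (399,256); eraser at (585,262) is untouched.

```bash
python3 -c "
from h import *
np.set_printoptions(precision=2,suppress=True)
w=cv2.imread('pics/full_w4.png');t=cv2.imread('pics/full_t1.png');s=cv2.imread('pics/full_s1.png')
rw=ringmask(w,(280,55,90,90));print(rw)
W=ray('wrist',*rw[0]);T=ray('top',332.1,268.75);S=ray('scene',393.83,209.96)
for n,o in (('all',[W,T,S]),('WT',[W,T]),('WS',[W,S]),('TS',[T,S])): print(n,tri(o))
st=read_state();p=np.array(st['tcp_pos']);R=np.array(st['tool_rot'])
for z in(105,111,117,123,135): print(z,onz('wrist',*rw[0],z), R.T@(onz('wrist',*rw[0],z)-p))
C=cam('wrist')
print('size',[np.linalg.norm(onz('wrist',rw[0][0]-32,rw[0][1],z)-onz('wrist',rw[0][0]+32,rw[0][1],z))/64*max(rw[1]) for z in (105,111,117,123)])
print('butt',proj('wrist',p+R@[0,0,97]),proj('wrist',p+R@[3.5,0,97]), 'eye',proj('wrist',p+R@[0,0,-21]))
"
```

```text
((322.7443504333496, 100.03764343261719), (67.04141998291016, 70.17749786376953), 178.51058959960938)
all [ 437.49 -103.16  111.28]
WT [ 438.34 -102.65  129.07]
WS [ 437.84 -103.44  111.04]
TS [ 436.78 -103.09  111.38]
105 [ 438.85 -102.98  105.  ] [ 80.39   3.24 145.89]
111 [ 438.76 -102.98  111.  ] [ 80.31   3.18 139.89]
117 [ 438.66 -102.97  117.  ] [ 80.24   3.13 133.89]
123 [ 438.57 -102.97  123.  ] [ 80.16   3.07 127.89]
135 [ 438.39 -102.96  135.  ] [ 80.     2.95 115.89]
size [np.float64(60.91703237810048), np.float64(59.647415179412675), np.float64(58.37779798072491), np.float64(57.10818078203718)]
butt [[318.96 205.46]] [[318.96 201.25]] eye [[318.48 287.61]]
```

```bash
python3 -m handwheel '[[[0.03,0.001,0,0,0,0,0.012],[0.06,0.002,0,0,0,0,0.012],[0.08,0.003,0,0,0,0,0.012],[0.08,0.003,0.01,0,0,0,0.012],[0.08,0.003,0.02,0,0,0,0.012],[0.08,0.003,0.02,0,0,0,0.012],[0.08,0.003,0.02,0,0,0,0.012],[0.08,0.003,0.02,0,0,0,0.012]]]'
python3 -c "
from h import *
im=save('scene','s3.png',(320,120,120,140),4);w=grab_frame('wrist');w=w[180:380,200:420,::-1];a=cv2.imread('pics/s3.png')
b=cv2.resize(w,None,fx=1.5,fy=1.5);o=np.zeros((560,800,3),np.uint8);o[:560,:480]=a;o[:300,480:800]=b[:,:320];cv2.imwrite('pics/m1.png',o)
s=read_state();print(s['tcp_pos'],s['wrist_force'],s['moment'])"
```

```text
t: 6.6
tcp_pos: [438.3, -104.9, 231.8]
tool_rot: [[0.845, 0.535, 0.001], [0.535, -0.845, -0.0], [0.0, 0.001, -1.0]]
wrist_force: [-0.2, 0.3, -1.5]
grip_width: 16.6
gripper_force: 60.7
[ 438.37072093 -104.80778385  231.7331963 ] [ 0.43259803 -0.27147861 -1.97306737] [-0.01568756  0.0243717  -0.0426778 ]
```

View pics/m1.png

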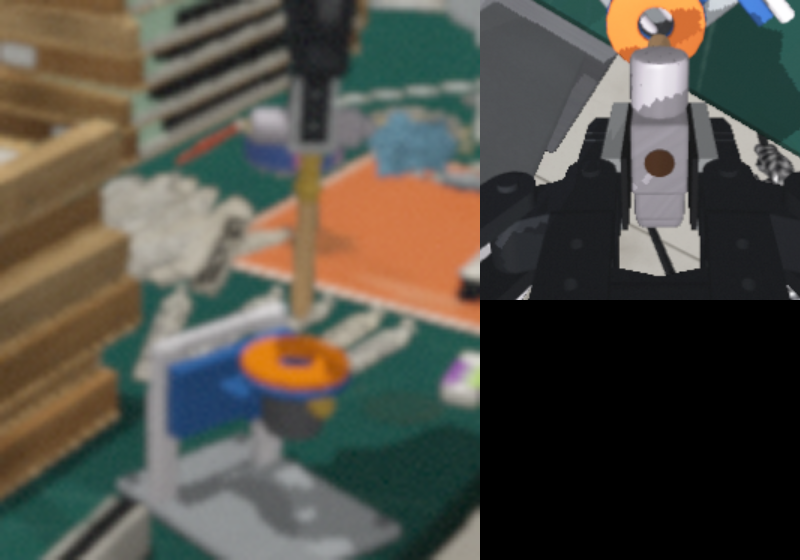

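The scene picture shows the butt at (302,312) above the ring hole (296,360), about 2 mm off to the right. I correct that and feel downward.

```bash
python3 -m handwheel '[[[0.0012,-0.0008,0.004,0,0,0,0.012],[0.0012,-0.0008,0.008,0,0,0,0.012],[0.0012,-0.0008,0.012,0,0,0,0.012],[0.0012,-0.0008,0.014,0,0,0,0.012],[0.0012,-0.0008,0.014,0,0,0,0.012],[0.0012,-0.0008,0.014,0,0,0,0.012]]]'
```

```text
t: 7.45
tcp_pos: [439.0, -103.2, 217.4]
tool_rot: [[0.845, 0.535, 0.0], [0.535, -0.845, -0.0], [0.0, 0.0, -1.0]]
wrist_force: [-0.5, 0.1, -2.0]
grip_width: 16.7
gripper_force: 60.7
```

```bash
python3 -m handwheel '[[[0,0,0.001,0,0,0,0.012],[0,0,0.002,0,0,0,0.012],[0,0,0.003,0,0,0,0.012],[0,0,0.004,0,0,0,0.012],[0,0,0.004,0,0,0,0.012]]]'
```

```text
t: 8.07
tcp_pos: [438.8, -103.2, 213.2]
tool_rot: [[0.845, 0.535, -0.0], [0.535, -0.845, 0.0], [-0.0, -0.0, -1.0]]
wrist_force: [-0.2, -0.4, -1.7]
grip_width: 17.1
gripper_force: 60.7
```

```bash
python3 -m handwheel '[[[0,0,0.001,0,0,0,0.012],[0,0,0.002,0,0,0,0.012],[0,0,0.003,0,0,0,0.012],[0,0,0.004,0,0,0,0.012],[0,0,0.004,0,0,0,0.012]]]'
```

```text
t: 8.7
tcp_pos: [438.8, -103.2, 209.2]
tool_rot: [[0.845, 0.535, -0.0], [0.535, -0.845, 0.0], [-0.0, -0.0, -1.0]]
wrist_force: [0.8, -0.6, -1.0]
grip_width: 16.9
gripper_force: 60.7
```

```bash
python3 -m handwheel '[[[0,0,0.001,0,0,0,0.012],[0,0,0.002,0,0,0,0.012],[0,0,0.003,0,0,0,0.012],[0,0,0.004,0,0,0,0.012],[0,0,0.004,0,0,0,0.012],[0,0,0.004,0,0,0,0.012]]]'
```

```text
t: 9.45
tcp_pos: [438.9, -103.2, 205.3]
tool_rot: [[0.845, 0.535, 0.0], [0.535, -0.845, -0.0], [0.0, 0.0, -1.0]]
wrist_force: [0.7, 0.0, -1.9]
grip_width: 16.8
gripper_force: 60.7
```

```bash
python3 -m handwheel '[[[0,0,0.001,0,0,0,0.012],[0,0,0.002,0,0,0,0.012],[0,0,0.003,0,0,0,0.012],[0,0,0.003,0,0,0,0.012],[0,0,0.003,0,0,0,0.012]]]'
```

```text
t: 10.07
tcp_pos: [438.9, -103.2, 202.3]
tool_rot: [[0.845, 0.535, -0.0], [0.535, -0.845, 0.0], [0.0, -0.0, -1.0]]
wrist_force: [-0.4, 0.6, -1.4]
grip_width: 16.8
gripper_force: 60.7
```

```bash
python3 -m handwheel '[[[0,0,0.001,0,0,0,0.012],[0,0,0.002,0,0,0,0.012],[0,0,0.003,0,0,0,0.012],[0,0,0.004,0,0,0,0.012],[0,0,0.004,0,0,0,0.012],[0,0,0.004,0,0,0,0.012]]]'
```

```text
t: 10.82
tcp_pos: [438.9, -103.2, 198.3]
tool_rot: [[0.845, 0.535, -0.0], [0.535, -0.845, 0.0], [-0.0, -0.0, -1.0]]
wrist_force: [-0.3, -0.1, -1.3]
grip_width: 16.7
gripper_force: 60.7
```

```bash
python3 -m handwheel '[[[0,0,0.001,0,0,0,0.012],[0,0,0.002,0,0,0,0.012],[0,0,0.003,0,0,0,0.012],[0,0,0.004,0,0,0,0.012],[0,0,0.004,0,0,0,0.012],[0,0,0.004,0,0,0,0.012]]]'
```

```text
t: 11.58
tcp_pos: [438.9, -103.2, 194.3]
tool_rot: [[0.845, 0.535, 0.0], [0.535, -0.845, 0.0], [0.0, -0.0, -1.0]]
wrist_force: [-0.8, 1.1, -0.7]
grip_width: 17.1
gripper_force: 60.7
```

```bash
python3 -m handwheel '[[[0,0,0.001,0,0,0,0.012],[0,0,0.002,0,0,0,0.012],[0,0,0.003,0,0,0,0.012],[0,0,0.004,0,0,0,0.012],[0,0,0.004,0,0,0,0.012],[0,0,0.004,0,0,0,0.012]]]'
```

```text
t: 12.32
tcp_pos: [438.9, -103.2, 190.3]
tool_rot: [[0.845, 0.535, 0.0], [0.535, -0.845, 0.0], [0.0, -0.0, -1.0]]
wrist_force: [-0.2, -0.9, -2.3]
grip_width: 16.4
gripper_force: 60.7
```

```bash
python3 -m handwheel '[[[0,0,0.001,0,0,0,0.012],[0,0,0.002,0,0,0,0.012],[0,0,0.003,0,0,0,0.012],[0,0,0.003,0,0,0,0.012],[0,0,0.003,0,0,0,0.012]]]'
```

```text
t: 12.95
tcp_pos: [438.8, -103.2, 187.2]
tool_rot: [[0.845, 0.535, -0.0], [0.535, -0.845, 0.0], [-0.0, -0.0, -1.0]]
wrist_force: [-0.7, 0.3, -1.7]
grip_width: 16.5
gripper_force: 60.7
```

```bash
python3 -m handwheel '[[[0,0,0.001,0,0,0,0.012],[0,0,0.002,0,0,0,0.012],[0,0,0.003,0,0,0,0.012],[0,0,0.004,0,0,0,0.012],[0,0,0.004,0,0,0,0.012],[0,0,0.004,0,0,0,0.012]]]'
```

```text
t: 13.7
tcp_pos: [438.7, -103.2, 183.1]
tool_rot: [[0.845, 0.535, -0.0], [0.535, -0.845, 0.0], [-0.0, -0.0, -1.0]]
wrist_force: [-0.0, -0.4, -2.7]
grip_width: 17.0
gripper_force: 60.7
```

```bash
python3 -m handwheel '[[[0,0,0.001,0,0,0,0.012],[0,0,0.002,0,0,0,0.012],[0,0,0.003,0,0,0,0.012],[0,0,0.004,0,0,0,0.012],[0,0,0.004,0,0,0,0.012]]]'; python3 -c "
from h import *
save('scene','s4.png',(330,130,100,120),4)"
```

```text
t: 14.32
tcp_pos: [438.8, -103.2, 179.3]
tool_rot: [[0.845, 0.535, -0.0], [0.535, -0.845, -0.0], [-0.0, -0.0, -1.0]]
wrist_force: [-1.4, 0.4, -0.3]
grip_width: 16.4
gripper_force: 61.0
```

View pics/s4.png

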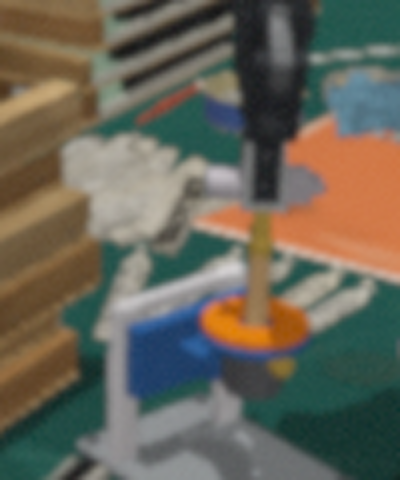

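The handle has entered the seat ring hole at (255,325). I continue down, watching the force.

```bash
python3 -m handwheel '[[[0,0,0.001,0,0,0,0.012],[0,0,0.002,0,0,0,0.012],[0,0,0.003,0,0,0,0.012],[0,0,0.004,0,0,0,0.012],[0,0,0.005,0,0,0,0.012],[0,0,0.006,0,0,0,0.012]]]'
```

```text
t: 15.12
tcp_pos: [438.9, -103.2, 173.2]
tool_rot: [[0.845, 0.535, 0.0], [0.535, -0.845, 0.0], [0.0, 0.0, -1.0]]
wrist_force: [-1.5, 0.6, 0.8]
grip_width: 16.4
gripper_force: 61.0
```

```bash
python3 -m handwheel '[[[0,0,0.001,0,0,0,0.012],[0,0,0.002,0,0,0,0.012],[0,0,0.003,0,0,0,0.012],[0,0,0.004,0,0,0,0.012],[0,0,0.005,0,0,0,0.012],[0,0,0.006,0,0,0,0.012]]]'
```

```text
t: 15.88
tcp_pos: [438.9, -103.2, 167.2]
tool_rot: [[0.845, 0.535, 0.0], [0.535, -0.845, -0.0], [0.0, 0.0, -1.0]]
wrist_force: [-0.4, -0.5, 2.0]
grip_width: 16.8
gripper_force: 61.0
```

```bash
python3 -m handwheel '[[[0,0,0.001,0,0,0,0.012],[0,0,0.002,0,0,0,0.012],[0,0,0.003,0,0,0,0.012],[0,0,0.004,0,0,0,0.012],[0,0,0.005,0,0,0,0.012],[0,0,0.006,0,0,0,0.012]]]'
```

```text
t: 16.62
tcp_pos: [438.8, -103.2, 161.2]
tool_rot: [[0.845, 0.535, -0.0], [0.535, -0.845, 0.0], [-0.0, -0.0, -1.0]]
wrist_force: [-1.0, -0.1, 1.5]
grip_width: 16.8
gripper_force: 61.0
```

```bash
python3 -m handwheel '[[[0,0,0.002,0,0,0,0.012],[0,0,0.004,0,0,0,0.012],[0,0,0.006,0,0,0,0.012],[0,0,0.008,0,0,0,0.012],[0,0,0.01,0,0,0,0.012],[0,0,0.012,0,0,0,0.012]]]'
```

```text
t: 17.38
tcp_pos: [438.8, -103.2, 149.1]
tool_rot: [[0.845, 0.535, -0.0], [0.535, -0.845, 0.0], [-0.0, -0.0, -1.0]]
wrist_force: [-0.7, 0.3, 1.4]
grip_width: 16.8
gripper_force: 61.0
```

```bash
python3 -m handwheel '[[[0,0,0.002,0,0,0,0.012],[0,0,0.004,0,0,0,0.012],[0,0,0.006,0,0,0,0.012],[0,0,0.008,0,0,0,0.012],[0,0,0.01,0,0,0,0.012],[0,0,0.012,0,0,0,0.012],[0,0,0.012,0,0,0,0.012]]]'
```

```text
t: 18.25
tcp_pos: [438.5, -103.1, 136.7]
tool_rot: [[0.845, 0.535, -0.001], [0.535, -0.845, 0.0], [-0.0, -0.001, -1.0]]
wrist_force: [0.3, -0.1, -2.4]
grip_width: 16.6
gripper_force: 60.5
```

```bash
python3 -m handwheel '[[[0,0,0.001,0,0,0,0.012],[0,0,0.002,0,0,0,0.012],[0,0,0.003,0,0,0,0.012],[0,0,0.004,0,0,0,0.012],[0,0,0.005,0,0,0,0.012],[0,0,0.005,0,0,0,0.012]]]'
```

```text
t: 19.0
tcp_pos: [438.7, -103.2, 132.0]
tool_rot: [[0.845, 0.535, -0.0], [0.535, -0.845, 0.0], [-0.0, -0.0, -1.0]]
wrist_force: [-1.0, 0.6, -1.9]
grip_width: 16.5
gripper_force: 60.9
```

```bash
python3 -m handwheel '[[[0,0,0.001,0,0,0,0.012],[0,0,0.002,0,0,0,0.012],[0,0,0.003,0,0,0,0.012],[0,0,0.004,0,0,0,0.012]]]'
```

```text
t: 19.5
tcp_pos: [438.9, -103.2, 128.2]
tool_rot: [[0.845, 0.535, -0.0], [0.535, -0.845, -0.0], [-0.0, -0.0, -1.0]]
wrist_force: [-1.3, 0.2, 1.4]
grip_width: 16.3
gripper_force: 61.0
```

```bash
python3 -m handwheel '[[[0,0,0.001,0,0,0,0.012],[0,0,0.002,0,0,0,0.012],[0,0,0.003,0,0,0,0.012]]]'
```

```text
t: 19.88
tcp_pos: [438.9, -103.2, 125.2]
tool_rot: [[0.845, 0.535, 0.0], [0.535, -0.845, 0.0], [0.0, 0.0, -1.0]]
wrist_force: [-1.7, -0.3, 0.8]
grip_width: 16.7
gripper_force: 61.0
```

```bash
python3 -m handwheel '[[[0,0,0.001,0,0,0,0.012],[0,0,0.002,0,0,0,0.012]]]'
```

```text
t: 20.12
tcp_pos: [438.8, -103.2, 123.2]
tool_rot: [[0.845, 0.535, -0.0], [0.535, -0.845, 0.0], [-0.0, -0.0, -1.0]]
wrist_force: [-1.6, 0.0, 1.7]
grip_width: 17.1
gripper_force: 61.0
```

```bash
python3 -m handwheel '[[[0,0,0.001,0,0,0,0.012],[0,0,0.002,0,0,0,0.012]]]'
```

```text
t: 20.38
tcp_pos: [438.9, -103.2, 121.4]
tool_rot: [[0.845, 0.535, 0.0], [0.535, -0.845, -0.0], [0.0, 0.0, -1.0]]
wrist_force: [-1.4, 0.3, 2.5]
grip_width: 16.9
gripper_force: 61.1
```

```bash
python3 -m handwheel '[[[0,0,0.001,0,0,0,0.012],[0,0,0.0015,0,0,0,0.012]]]'
```

```text
t: 20.62
tcp_pos: [439.1, -103.3, 120.2]
tool_rot: [[0.845, 0.535, 0.001], [0.535, -0.845, -0.0], [0.0, 0.001, -1.0]]
wrist_force: [-2.4, 0.3, 5.8]
grip_width: 16.3
gripper_force: 61.5
```

```bash
python3 -m handwheel '[[[0,0,0.001,0,0,0,0.012],[0,0,0.0015,0,0,0,0.012]]]'
```

```text
t: 20.88
tcp_pos: [439.1, -103.3, 118.7]
tool_rot: [[0.845, 0.535, 0.001], [0.535, -0.845, -0.0], [0.0, 0.001, -1.0]]
wrist_force: [-2.4, 1.2, 5.2]
grip_width: 16.6
gripper_force: 61.6
```

```bash
python3 -m handwheel '[[[0,0,0.001,0,0,0,0.012],[0,0,0.0015,0,0,0,0.012]]]'
```

```text
t: 21.12
tcp_pos: [439.2, -103.4, 117.3]
tool_rot: [[0.845, 0.535, 0.001], [0.535, -0.845, -0.0], [0.0, 0.001, -1.0]]
wrist_force: [-2.7, 0.7, 7.4]
grip_width: 16.7
gripper_force: 61.8
```

```bash
python3 -m handwheel '[[[0,0,0.001,0,0,0,0.012],[0,0,0.0015,0,0,0,0.012]]]'
```

```text
t: 21.38
tcp_pos: [438.9, -103.2, 115.4]
tool_rot: [[0.845, 0.535, 0.0], [0.535, -0.845, -0.0], [0.0, 0.0, -1.0]]
wrist_force: [-0.9, 1.0, 2.1]
grip_width: 16.5
gripper_force: 61.3
```

```bash
python3 -m handwheel '[[[0,0,0.001,0,0,0,0.012],[0,0,0.0015,0,0,0,0.012]]]'
```

```text
t: 21.62
tcp_pos: [438.7, -103.2, 113.4]
tool_rot: [[0.845, 0.535, -0.0], [0.535, -0.845, 0.0], [-0.0, -0.0, -1.0]]
wrist_force: [-0.7, 0.4, -1.3]
grip_width: 16.7
gripper_force: 60.9
```

```bash
python3 -m handwheel '[[[0,0,0.001,0,0,0,0.012]]]'
```

```text
t: 21.75
tcp_pos: [438.6, -103.1, 112.3]
tool_rot: [[0.845, 0.535, -0.0], [0.535, -0.845, 0.0], [-0.0, -0.0, -1.0]]
wrist_force: [0.6, -0.3, -1.8]
grip_width: 16.6
gripper_force: 60.6
```

```bash
python3 -m handwheel '[[[0,0,0.001,0,0,0,0.012]]]'
```

```text
t: 21.88
tcp_pos: [438.6, -103.1, 111.3]
tool_rot: [[0.845, 0.535, -0.001], [0.535, -0.845, 0.0], [-0.0, -0.001, -1.0]]
wrist_force: [-0.2, -0.3, -1.0]
grip_width: 16.3
gripper_force: 60.7
```

It snapped over. I press on gently until the seat bottoms.

```bash
python3 -m handwheel '[[[0,0,0.001,0,0,0,0.012]]]'
```

```text
t: 22.0
tcp_pos: [438.7, -103.1, 110.7]
tool_rot: [[0.845, 0.535, -0.001], [0.535, -0.845, 0.0], [-0.0, -0.0, -1.0]]
wrist_force: [-3.0, 0.6, 3.6]
grip_width: 16.7
gripper_force: 61.3
```

```bash
python3 -m handwheel '[[[0,0,0.001,0,0,0,0.012]]]'
```

```text
t: 22.12
tcp_pos: [438.7, -103.2, 110.3]
tool_rot: [[0.845, 0.535, -0.001], [0.535, -0.845, 0.0], [-0.0, -0.0, -1.0]]
wrist_force: [-4.4, 1.6, 10.5]
grip_width: 16.7
gripper_force: 62.0
```

```bash
python3 -m handwheel '[[[0,0,0.001,0,0,0,0.012]]]'
```

```text
t: 22.25
tcp_pos: [438.8, -103.2, 110.0]
tool_rot: [[0.845, 0.535, -0.001], [0.535, -0.845, 0.0], [-0.0, -0.0, -1.0]]
wrist_force: [-8.4, 2.8, 14.5]
grip_width: 16.5
gripper_force: 62.7
```

It has bottomed at about 14 N. I ease off and release a little to each side, then rise.

```bash
python3 -m handwheel '[[[0,0,-0.001,0,0,0,0.012],[0,0,-0.0015,0,0,0,0.012],[0,0,-0.0015,0,0,0,0.03],[0,0,-0.0015,0,0,0,0.034],[0,0,-0.0015,0,0,0,0.034],[0,0,-0.0015,0,0,0,0.034],[0,0,-0.0015,0,0,0,0.034]]]'
```

```text
t: 23.12
tcp_pos: [438.9, -103.2, 110.3]
tool_rot: [[0.845, 0.535, 0.0], [0.535, -0.845, 0.0], [0.0, 0.0, -1.0]]
wrist_force: [0.3, 0.4, 0.5]
grip_width: 34.0
gripper_force: 0.0
```

```bash
python3 -m handwheel '[[[0,0,-0.01,0,0,0,0.034],[0,0,-0.03,0,0,0,0.034],[0,0,-0.06,0,0,0,0.034],[0,0,-0.1,0,0,0,0.034],[0,0,-0.12,0,0,0,0.034],[0,0,-0.12,0,0,0,0.034],[0,0,-0.12,0,0,0,0.034]]]'; python3 -c "
from h import *
save('scene','s5.png',(330,130,100,120),4);a=cv2.imread('pics/s5.png')
w=cv2.resize(grab_frame('wrist')[160:400,200:440,::-1],(400,400));o=np.zeros((480,800,3),np.uint8);o[:,:400]=a;o[:400,400:]=w;cv2.imwrite('pics/m2.png',o)"
```

```text
t: 24.0
tcp_pos: [438.4, -103.0, 229.6]
tool_rot: [[0.845, 0.535, -0.001], [0.535, -0.845, 0.0], [-0.001, -0.001, -1.0]]
wrist_force: [-0.7, -0.3, -0.5]
grip_width: 34.1
gripper_force: 0.0
```

View pics/m2.png

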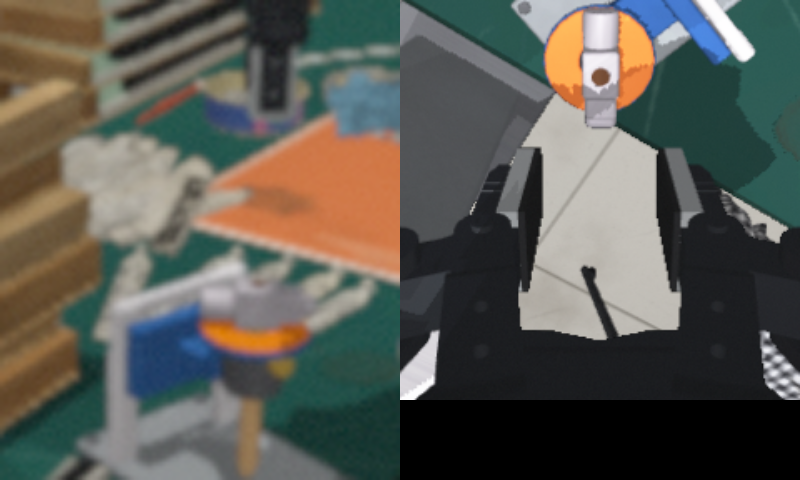

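The head rests on the orange ring (wrist crop eye at (600,77)), with the handle hanging below the collar at (250,430) in the scene crop. A quick tilt and height check before handing in.

```bash
python3 -c "
from h import *
np.set_printoptions(precision=1,suppress=True)
C=cam('wrist')
for z in (125,129): print('eye',onz('wrist',320,160+77*.6,z))
print('butt',onz('scene',330+247/4,130+473/4,13))
print('exp scene eye,butt',(proj('scene',[[438.5,-103.2,125],[438.5,-103.2,13]])-[330,130])*4)
s=cv2.imread('pics/full_s5.png');h=cv2.cvtColor(s,cv2.COLOR_BGR2HSV)
m=cv2.inRange(h[228:252,380:402],(8,70,90),(25,255,255))
for r in range(24):
  c=np.nonzero(m[r])[0]
  if len(c): print(r+228,380+c.mean(),len(c),end='; ')
a=proj('scene',[[438.5,-103.2,70],[438.5,-103.2,20]]);print(a)
"
```

```text
eye [ 435.9 -105.   125. ]
eye [ 437.  -104.3  129. ]
butt [ 437.7 -106.9   13. ]
exp scene eye,butt [[253.5 296.1]
 [242.5 475.4]]
230 392.5 4; 231 392.5 4; 232 392.5 4; 233 392.0 5; 234 392.0 5; 235 392.0 5; 236 392.0 5; 237 392.0 5; 238 392.0 5; 239 391.5 4; 240 391.5 4; 241 391.5 4; 242 391.0 5; 243 391.5 6; 244 391.0 5; 245 391.0 5; 246 391.5 4; 247 391.0 3; 248 391.0 3; [[392.  226.6]
 [390.8 246.2]]
```

```bash
python3 -c "
from plant import *
print(sign_off())"
```

```text
the job is handed in; nothing more can be done
None
```

The hammer is in the holder, snapped in with its head down on the orange seat and released. The peak push I read was about 15 N, nothing else was touched, and the job is handed in at about 24 s.

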